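# Put the piled-up bench supplies back into the foam tray of a wire-harness bench

### The arm

A 6-joint arm with a two-finger parallel gripper is mounted at the origin on the work surface. World frame = base frame: x ahead of the robot, y to its left, z up, the work surface at z = 0. Lengths are in m, angles in rad, forces in N, time in s.
With the tool pointing down it reaches from about 0.375 to 0.9 m from the base axis. Payload 3.1 kg.
Tool frame: the origin (TCP) lies between the finger pads; the fingertips stand robot.finger_overhang ahead of it and the grasp point (between the pads) lies 3 mm ahead of it (robot.finger_overhang is the distance from the TCP to the fingertips, in m); z points along the fingers, y is the line along which they close (so a half turn about z gives the same grasp; the last joint's range is limited). The gripper opens to 87 mm and grips with 3 to 60 N. Pads are 19 mm wide; open, the fingers measure 117 mm over their backs; the gripper's body (75 mm by 190 mm) begins 51 mm behind the grasp point.
Start: joints at [-1.482, 0.527, 1.433, -0, 1.181, -0.178], TCP at [0.165, -0.603, 0.245] pointing down, gripper open.
Joint ranges: [-3.08, 3.08], [-0.75, 2.2], [0.22, 2.44], [-1.43, 4.57], [0, 2.65], [-2.85, 2.85]. Speed limits (rad/s): [2.79, 2.79, 3.14, 3.14, 3.14, 3.14].

### API

Orientations are given as a unit quaternion [x, y, z, w].
In Python, from rig import get_obs, vision, hand_in, nets, robot gives the robot as it stands.
- The arm moves only by the tool apply_moves, never from a script. Its argument "series" is a list of rows, each an object with "offset": the shift along the world's x, y, z in cm, a list of three; "rot": the turn, a rotation vector about the world's x, y, z in degrees, a list of three. A call has 1 to 20 rows; each row is the pose to reach, as a shift and turn from the pose commanded when the call began; what a row does not reach only later rows make up. A row lasts 1/10 s, in which the tool goes at most 50 mm and 8.59 degrees, less where a joint would pass 70% of its speed; a pose out of reach is approached as far as the arm can. A call with a gripper value outside its range is refused whole. "hand" is the opening, from 0 (shut) to 1 (fully open), set as the call begins (left out, the last holds). The fingers move at their own pace and stop on an object; "newtons" is the grip in N (left out, the last holds). Time passes only in rows, so rows that repeat a pose let the fingers close. It gives the time, the measured TCP pose, the force, the opening and the grip force at its end, in the units of the state.
- get_obs(): the state, without advancing time (a new reading comes with each control period).
- vision.camera(name): name is "scene" or "top" or "wrist"; returns the picture (480x640x3 uint8, red, green, blue); there is no depth.
- vision.calibration(name): a dict with "K" (3x3 intrinsics, pixels), "k1" (the pictures are not rectified: a ray, as slopes to the right and down, at radius r is drawn at 1 + k1 r^2 times it, then the intrinsics apply), "R" (3x3) and "t" (3): a world point X has camera coordinates R X + t. Camera axes: x right, y down, z forward; pixel columns grow to the right and rows downward; lengths in m; the calibration is good to about 2 mm. A picture is of the moment at which its call begins: read the wrist's pose just before it. calibration takes no time and is no camera call; for the wrist camera it gives the pose at the moment of the call.
- hand_in(): hands the job in; it is judged then, once.
Trained networks look in the newest picture that a camera, given by its name, has taken for a name from the list of things; names that differ only in an ending like _2 or _b are one class to them, and where a whole thing is asked for, a point or a joint stands for the part that bears it (a point fixed in the world has none). Each returns a list of dicts, best first, with "conf" (0 to 1); they miss things now and then, are a little off and sometimes report something else, mostly with a low value. They report only what shows in the picture. A call takes as long as a camera call. They do not tell look-alikes from the thing itself.
- nets.search_frame(camera, query): "centre" ([x, y, z] in m, in world coordinates, good to about 4 mm: the middle of the surface that is visible of it).
- nets.spot_point(camera, query): "centre" ([x, y, z] in m, in world coordinates, good to about 4 mm: a listed point, or the origin of a listed thing).
The state is a dict: "time": time; "q": joint angles; "joint_velocities": joint speeds; "joint_torque": joint torques, N m; "position": TCP position; "tool_rot": TCP orientation; "ft_force": force on the tool from outside, world axes, zero at the start; "moment": the same for the moment, N m; "grip_width": finger opening in m; "grip_force": force on a finger pad.
Only numpy, scipy, OpenCV 4.12 (cv2) and the standard library are available. Lean on these libraries where they do the work, as an engineer would, in place of code of your own. Each camera call takes 0.05 s, during which the arm holds its last target. There are 200 camera calls.

### The job

The supplies of this harness bench have been left in one pile: a white box lying across a tape roll and a tin, which lie side by side on a terminal case. Take the pile apart from the top, never moving a piece while another still lies on it, and lay each of the four in the foam insert whose cut-out is made for it, flat in the cut-out and right way up. Keep the pieces level, set them down rather than drop them, and leave the nippers and the blue parts bin where they are.

Things in the scene. Friction and masses are not known exactly. Their poses are not given: they have to be found in the camera images.
- box: small white lidded box, 90 (own x) x 44 (own y) x 24 mm high, about 0.09 kg, rigid and shut; origin at the centre of its underside, z up. At the start it lies on top of the pile, across the tape roll and the tin, its long side roughly along the long side of the case
- tape: roll of black vinyl tape lying flat, outer diameter 58 mm, open core 32 mm in diameter lined with cardboard, 19 mm high, about 0.05 kg; origin on its axis at the underside, z up. At the start it lies on one end half of the case (which end varies), its centre about 34 mm from the middle of the case
- tin: round flat aluminium screw-lid tin, closed, diameter 50 mm, 19 mm high, about 0.06 kg; origin on its axis at the underside, z up. At the start it lies on the other end half of the case, its centre about 34 mm from the middle, with about 14 mm between it and the roll
- case: flat grey terminal case with a glass-clear closed lid, eight compartments of crimp terminals seen inside, 140 (own x) x 64 (own y) x 30 mm high, about 0.22 kg, rigid; origin at the centre of its underside, z up. At the start it is the bottom of the pile, on the bench
- case_insert: foam insert, dark top over a blue bottom layer, 172 (own x) x 110 (own y) x 12 mm, one of four filling a fixed shallow grey steel tray two by two (rim 16 mm above the bench); all fixed, which is in which quarter varies. Origin at the centre of its underside, z up. Rectangular cut-out for the case, 158 (own x) x 82 (own y) mm, centred, 6 mm deep; its blue floor is 6 mm above the origin
- box_insert: foam insert like case_insert, same outer size and axes, with a rectangular cut-out for the white box, 108 (own x) x 62 (own y) mm, centred, 6 mm deep, its floor 6 mm above the origin (centre of the underside)
- tape_insert: foam insert like case_insert, same outer size and axes, with a round cut-out for the tape roll, 76 mm in diameter, centred, 6 mm deep, and in the middle of it a foam stub of 14 mm diameter, level with the foam's top, over which the roll's open core goes; floor 6 mm above the origin (centre of the underside)
- tin_insert: foam insert like case_insert, same outer size and axes, with a plain round cut-out for the tin, 68 mm in diameter, centred, 6 mm deep, its floor 6 mm above the origin (centre of the underside)
- nippers: hand nippers with red grips and steel jaws lying on the bench beyond the work, about 170 (own x) x 70 x 18 mm; origin at the bench near the pivot; not to be moved
- parts_bin: blue open-fronted plastic bin of connector housings on the bench at one side, 160 x 100 x 75 mm high, 0.7 kg; origin at the centre of its underside; not to be moved
Not all that is in view belongs to the job. Of the things like the tape, leave any that is pink or red; of the rest the larger one is meant.

How it is judged:
At the end, for the whole second after the job is handed in: Each of the four pieces lies in the cut-out of its own insert: centre within 14 mm of the insert's centre, underside on the cut-out's floor (within 3 mm), upright (within 0.1 rad), the box and the case with the long side along the cut-out's (within 0.3 rad, either way round), released and at rest (horizontal distance between box and box_insert below 0.014 m and z of box in the frame of box_insert between 0.003 and 0.009 m and angle between each of box, tape, tin, case's own z axis and vertical below 0.1 rad and linear speed of each of box, tape, tin, case below 0.02 m/s and angular speed of each of box, tape, tin, case below 0.2 rad/s and angle between the x axis of box and the x axis of box_insert, either way round below 0.3 rad and horizontal distance between tape and tape_insert below 0.014 m and z of tape in the frame of tape_insert between 0.003 and 0.009 m and horizontal distance between tin and tin_insert below 0.014 m and z of tin in the frame of tin_insert between 0.003 and 0.009 m and horizontal distance between case and case_insert below 0.014 m and z of case in the frame of case_insert between 0.003 and 0.009 m and angle between the x axis of case and the x axis of case_insert, either way round below 0.3 rad); the robot touches nothing.
It fails at once if a piece is moved more than 30 mm while another piece still lies on it ((distance of case from where it was at the start of the episode above 0.03 m and horizontal distance between tape and case below 0.07 m and z of tape in the frame of case between 0.024 and 0.036 m) or (distance of case from where it was at the start of the episode above 0.03 m and horizontal distance between tin and case below 0.07 m and z of tin in the frame of case between 0.024 and 0.036 m) or (distance of tape from where it was at the start of the episode above 0.03 m and horizontal distance between box and tape below 0.07 m and z of box in the frame of tape between 0.013 and 0.025 m) or (distance of tin from where it was at the start of the episode above 0.03 m and horizontal distance between box and tin below 0.07 m and z of box in the frame of tin between 0.013 and 0.025 m)).
It fails at once if a piece is tipped more than 0.5 rad (angle between any of box, tape, tin, case's own z axis and vertical above 0.5 rad).
It fails at once if a piece is dropped or thrown: it moves faster than 0.7 m/s (a fall of 25 mm) while the fingers do not touch it ((linear speed of box above 0.7 m/s and contact force between the fingers and box below 0.02 N) or (linear speed of tape above 0.7 m/s and contact force between the fingers and tape below 0.02 N) or (linear speed of tin above 0.7 m/s and contact force between the fingers and tin below 0.02 N) or (linear speed of case above 0.7 m/s and contact force between the fingers and case below 0.02 N)).
It fails at once if the nippers or the parts bin are moved more than 20 mm (distance of any of nippers, parts_bin from where it was at the start of the episode above 0.02 m).
It also fails if it takes over 109 s, if anything falls off the work surface, if the arm or the gripper's body presses on something with over 40 N, if the wrist force passes 120 N, or if a joint passes its speed limit or range.

## Working session

There is one attempt and no reset: what is moved stays moved. The work goes in short steps, Python scripts to look and compute and a tool call to move; the robot and the scene stay as the last step left them, time stands still between calls to the robot, and variables do not carry over. Pictures are saved under pics/ and viewed, at most 14 in all, crops included, and the job is handed in when it is done.

Besides the shell and the picture viewer there is one more tool, called as name(argument=value, ...), one argument or row to a line, values as JSON. apply_moves: Moves the arm, as the interface text tells. Its arguments: {"type":"object","properties":{"series":{"type":"array"},"hand":{"type":"number"},"newtons":{"type":"number"}},"required":["series"]}

```bash
mkdir -p pics; cat > h.py <<'E'
import numpy as np, cv2
from rig import get_obs, vision, nets, robot
def snap(c,f):
    im=vision.camera(c); cv2.imwrite('pics/'+f,cv2.cvtColor(im,cv2.COLOR_RGB2BGR)); return im
def ray(c,px,cal=None):
    cal=cal or vision.calibration(c); K=np.array(cal['K']);R=np.array(cal['R']);t=np.array(cal['t'])
    d=np.array([(px[0]-K[0,2])/K[0,0],(px[1]-K[1,2])/K[1,1]]); s=d.copy()
    for _ in range(20): s=d/(1+cal['k1']*(s@s))
    return -R.T@t, R.T@np.array([s[0],s[1],1])
def onz(c,px,z,cal=None):
    o,d=ray(c,px,cal); return o+d*(z-o[2])/d[2]
def proj(c,X,cal=None):
    cal=cal or vision.calibration(c); K=np.array(cal['K'])
    p=np.array(cal['R'])@np.array(X)+np.array(cal['t']); s=p[:2]/p[2]; s=s*(1+cal['k1']*(s@s))
    return np.array([K[0,0]*s[0]+K[0,2],K[1,1]*s[1]+K[1,2]])
def tri(c1,p1,c2,p2,k1=None,k2=None):
    A=[];b=[]
    for c,p,k in((c1,p1,k1),(c2,p2,k2)):
        o,d=ray(c,p,k); d/=np.linalg.norm(d); M=np.eye(3)-np.outer(d,d); A.append(M);b.append(M@o)
    return np.linalg.lstsq(np.vstack(A),np.hstack(b),rcond=None)[0]
E
python3 - <<'E'
from h import *
np.set_printoptions(precision=3,suppress=True)
print(robot.finger_overhang)
for c in('scene','top'):
    snap(c,c+'0.png')
    print(c,ray(c,(320,240)))
    for q in('box','tape','tin','case','case_insert','box_insert','tape_insert','tin_insert','nippers','parts_bin'):
        for r in nets.spot_point(c,q)[:3]: print(q,np.array(r['centre']),round(r['conf'],2),proj(c,r['centre']).round())
E
```

```text
0.022
scene (array([1.216, 0.223, 0.736]), array([-0.68 , -0.11 , -0.725]))
box [0.483 0.187 0.048] 0.82 [356. 214.]
tape [ 0.647  0.158 -0.002] 0.85 [335. 285.]
tape [0.506 0.059 0.002] 0.69 [299. 231.]
tape [0.514 0.163 0.029] 0.53 [344. 229.]
tin [0.455 0.202 0.03 ] 0.39 [363. 212.]
case [0.488 0.186 0.   ] 0.96 [355. 231.]
box_insert [ 0.55  -0.099 -0.   ] 0.68 [228. 240.]
tape_insert [ 0.442 -0.094 -0.   ] 0.7 [242. 208.]
tin_insert [ 0.544 -0.271  0.002] 0.76 [158. 231.]
tin_insert [0.455 0.202 0.029] 0.25 [363. 213.]
nippers [ 0.767  0.093 -0.001] 0.64 [293. 331.]
parts_bin [ 0.474  0.552 -0.002] 0.89 [516. 241.]
parts_bin [ 0.764  0.092 -0.006] 0.16 [293. 331.]
top (array([0.448, 0.14 , 1.387]), array([ 0.127, -0.016, -0.992]))
box [0.486 0.189 0.049] 0.73 [288. 302.]
tape [0.513 0.164 0.027] 0.8 [299. 290.]
tape [ 0.501  0.054 -0.001] 0.73 [349. 296.]
tape [ 0.507  0.297 -0.001] 0.66 [240. 294.]
tin [0.457 0.202 0.029] 0.45 [282. 316.]
case [ 0.486  0.181 -0.005] 0.93 [292. 303.]
case_insert [ 0.436 -0.264  0.002] 0.74 [491. 323.]
box_insert [ 0.547 -0.1    0.006] 0.73 [418. 274.]
box_insert [0.484 0.179 0.   ] 0.15 [293. 304.]
tape_insert [ 0.441 -0.093  0.004] 0.82 [416. 322.]
nippers [ 0.77   0.097 -0.005] 0.83 [329. 178.]
parts_bin [ 0.473  0.55  -0.003] 0.77 [128. 309.]
```

View pics/top0.png

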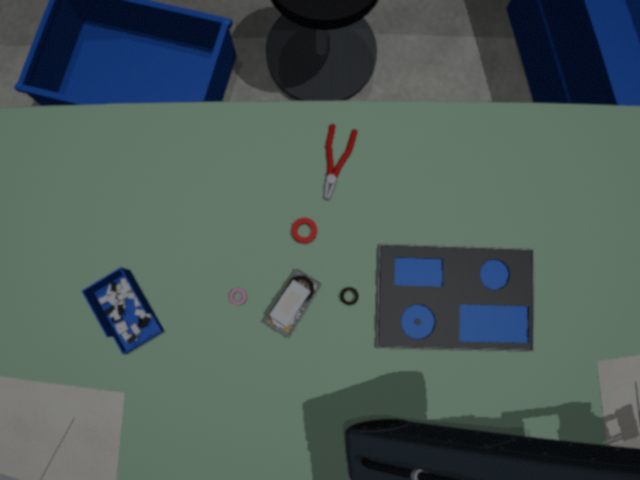

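View pics/scene0.png

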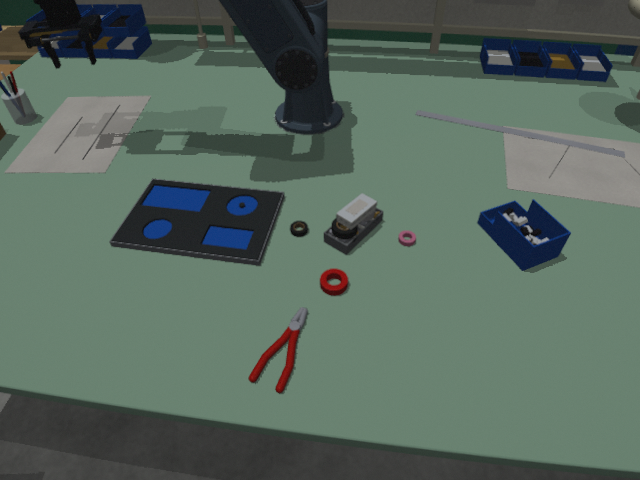

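The view shows a pile at (292,303), the tray at right with a blue box rectangle (418,272), tin circle (495,274), tape ring (417,322) and case rectangle (493,324). The tape candidates in the top picture are red (304,231), pink (238,296), small black (349,296), and the larger black roll under the box (299,288). The last fits the description: it is black, larger and in the pile. I'll confirm this in a crop and measure the geometry.

```bash
python3 - <<'E'
from h import *
np.set_printoptions(precision=4,suppress=True)
o=get_obs(); print(o['position'],o['tool_rot'])
from scipy.spatial.transform import Rotation as Ro
c=vision.calibration('wrist'); R=np.array(c['R']); t=np.array(c['t']); T=Ro.from_quat(o['tool_rot'])
print(T.as_matrix()); print('cam in tool',T.inv().apply(-R.T@t-o['position'])); print(R@T.as_matrix(),c['K'])
im=cv2.imread('pics/top0.png')
cv2.imwrite('pics/crop1.png',cv2.resize(im[215:345,220:380],None,fx=4.5,fy=4.5,interpolation=cv2.INTER_CUBIC))
for cam in('top','scene'):
    im=cv2.imread(f'pics/{cam}0.png'); hsv=cv2.cvtColor(im,cv2.COLOR_BGR2HSV)
    m=cv2.inRange(hsv,(100,120,60),(125,255,255))
    cs,_=cv2.findContours(m,cv2.RETR_EXTERNAL,cv2.CHAIN_APPROX_NONE)
    for k in cs:
        if cv2.contourArea(k)<300: continue
        P=np.array([onz(cam,p,0.006) for p in k[:,0]])[:,:2]
        if not(abs(P[:,1].mean()+.18)<.17 and abs(P[:,0].mean()-.5)<.15): continue
        print(cam,cv2.minAreaRect((P*1000).astype(np.float32)), k[:,0].mean(0))
E
```

```text
[ 0.1654 -0.6027  0.2446] [ 0.991   0.1335 -0.      0.    ]
[[ 0.9643  0.2646 -0.    ]
 [ 0.2646 -0.9643 -0.    ]
 [-0.      0.     -1.    ]]
cam in tool [ 0.0827  0.0002 -0.1404]
[[-0.0004  1.      0.0004]
 [-0.954  -0.0003 -0.2998]
 [-0.2998 -0.0005  0.954 ]] [[383.3841   0.     315.3523]
 [  0.     383.3841 247.7342]
 [  0.       0.       1.    ]]
top ((434.39385986328125, -269.4139709472656), (158.95301818847656, 83.76587677001953), 87.57705688476562) [493.6732 323.2634]
top ((442.6102294921875, -96.63075256347656), (73.84972381591797, 75.130859375), 88.82191467285156) [417.4792 321.3958]
top ((544.899169921875, -273.8915100097656), (64.98360443115234, 68.12743377685547), 87.84034729003906) [494.0238 273.9881]
top ((552.35888671875, -100.87397766113281), (108.28854370117188, 63.593772888183594), 87.56339263916016) [418.2897 271.6276]
scene ((547.3499145507812, -98.63223266601562), (105.76019287109375, 60.16603088378906), 87.63233947753906) [227.6748 237.5203]
scene ((540.1734619140625, -272.2922668457031), (61.640625, 66.2208023071289), 71.56077575683594) [157.2239 228.791 ]
scene ((436.8629150390625, -94.21131896972656), (70.04489135742188, 73.6748275756836), 69.65624237060547) [241.7465 205.2676]Traceback (most recent call last):
  File "<stdin>", line 15, in <module>
  File "h.py", line 11, in onz
    o,d=ray(c,px,cal); return o+d*(z-o[2])/d[2]
        ~~~^^^^^^^^^^
  File "h.py", line 6, in ray
    cal=cal or vision.calibration(c); K=np.array(cal['K']);R=np.array(cal['R']);t=np.array(cal['t'])
               ~~~~~~~~~~~~~~~~~~^^^
ValueError: time passes only in moves, steps and waits
```

View pics/crop1.png

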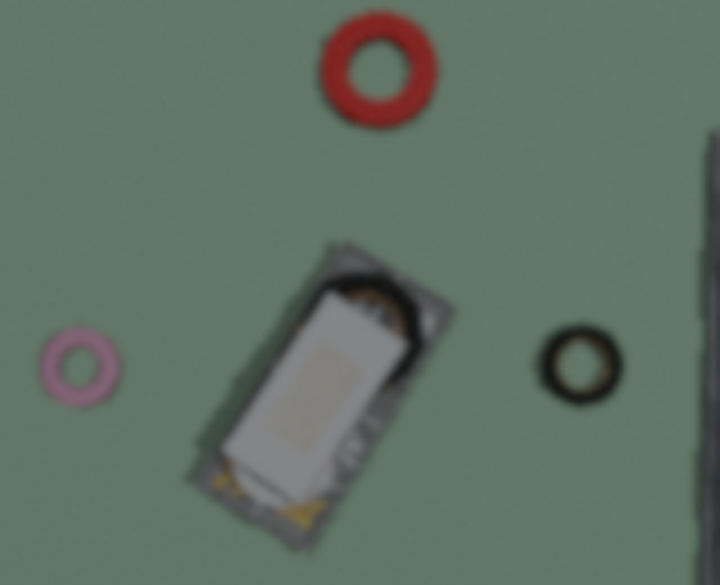

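The crop confirms it: the roll in the pile (black, tan core, about 58 mm) is larger than the loose black one (about 40 mm), so the pile's roll is meant. Next I move the wrist camera over the tray.

apply_moves(
  series=[
    {"offset": [32.5, 41.8, 8], "rot": [0, 0, 0]},
    {"offset": [32.5, 41.8, 8], "rot": [0, 0, 0]},
    {"offset": [32.5, 41.8, 8], "rot": [0, 0, 0]},
    {"offset": [32.5, 41.8, 8], "rot": [0, 0, 0]},
    {"offset": [32.5, 41.8, 8], "rot": [0, 0, 0]},
    {"offset": [32.5, 41.8, 8], "rot": [0, 0, 0]},
    {"offset": [32.5, 41.8, 8], "rot": [0, 0, 0]},
    {"offset": [32.5, 41.8, 8], "rot": [0, 0, 0]},
    {"offset": [32.5, 41.8, 8], "rot": [0, 0, 0]},
    {"offset": [32.5, 41.8, 8], "rot": [0, 0, 0]},
    {"offset": [32.5, 41.8, 8], "rot": [0, 0, 0]},
    {"offset": [32.5, 41.8, 8], "rot": [0, 0, 0]},
    {"offset": [32.5, 41.8, 8], "rot": [0, 0, 0]},
    {"offset": [32.5, 41.8, 8], "rot": [0, 0, 0]},
  ],
  hand=1,
)

```text
time: 2.5
position: [0.4897, -0.1854, 0.3243]
tool_rot: [0.991, 0.133, -0.0, -0.0]
ft_force: [-0.2, 1.2, 0.5]
grip_width: 0.087
grip_force: 0.0
```

```bash
cat > tray.py <<'E'
from h import *
import pickle,sys
cal=vision.calibration('wrist'); im=snap('wrist',sys.argv[1]+'.png'); pickle.dump(cal,open(sys.argv[1]+'.pkl','wb'))
o=get_obs(); print(o['time'],o['position'])
hsv=cv2.cvtColor(im,cv2.COLOR_RGB2HSV)
m=cv2.inRange(hsv,(100,120,50),(125,255,255))
cs,_=cv2.findContours(m,cv2.RETR_EXTERNAL,cv2.CHAIN_APPROX_NONE)
for k in cs:
    if cv2.contourArea(k)<800: continue
    P=np.array([onz('wrist',p,0.006,cal) for p in k[:,0]])[:,:2]
    r=cv2.minAreaRect((P*1000).astype(np.float32)); e=cv2.fitEllipse((P*1000).astype(np.float32))
    print(np.round(r[0],1),np.round(r[1],1),round(r[2],1),'ell',np.round(e[0],1),np.round(k[:,0].mean(0)))
E
python3 tray.py w1
```

```text
2.55 [ 0.48957509 -0.18567863  0.32420519]
[ 433.4 -266.5] [159.2  82.7] 87.6 ell [ 433.7 -265.8] [364. 256.]
[441.1 -92.3] [76.5 75.5] 60.0 ell [440.8 -92.6] [232. 216.]
[ 545.1 -271.1] [67.2 68.2] 61.5 ell [ 545.  -271.2] [398. 173.]
[552.  -97.2] [109.7  63.2] 87.6 ell [552.  -97.2] [255. 126.]
```

View pics/w1.png

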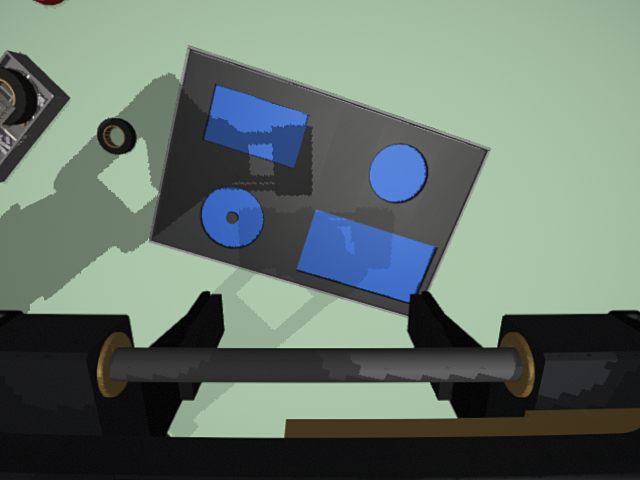

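The wrist view shows all four cut-outs: box (255,126), tin (398,173), tape with stub (232,216) and case (364,256). Their sizes at z=6 mm match the text to within about 1 mm, and the tray grid is consistent. Next is the pile.

apply_moves(
  series=[
    {"offset": [0, 39, -3], "rot": [0, 0, -45]},
    {"offset": [0, 39, -3], "rot": [0, 0, -45]},
    {"offset": [0, 39, -3], "rot": [0, 0, -45]},
    {"offset": [0, 39, -3], "rot": [0, 0, -45]},
    {"offset": [0, 39, -3], "rot": [0, 0, -45]},
    {"offset": [0, 39, -3], "rot": [0, 0, -45]},
    {"offset": [0, 39, -3], "rot": [0, 0, -45]},
    {"offset": [0, 39, -3], "rot": [0, 0, -45]},
    {"offset": [0, 39, -3], "rot": [0, 0, -45]},
    {"offset": [0, 39, -3], "rot": [0, 0, -45]},
    {"offset": [0, 39, -3], "rot": [0, 0, -45]},
  ],
)

```text
time: 3.65
position: [0.4905, 0.2041, 0.2942]
tool_rot: [0.967, -0.256, -0.0, 0.001]
ft_force: [0.5, -1.4, 0.1]
grip_width: 0.0873
grip_force: 0.0
```

```bash
cat > w.py <<'E'
from h import *
import pickle,sys
n=sys.argv[1]; cal=vision.calibration('wrist'); snap('wrist',n+'.png'); pickle.dump(cal,open(n+'.pkl','wb'))
o=get_obs(); print(o['time'],np.round(o['position'],4))
for q in sys.argv[2:]:
    for r in nets.spot_point('wrist',q)[:2]: print(q,np.round(r['centre'],3),round(r['conf'],2),proj('wrist',r['centre'],cal).round())
E
python3 w.py w2 box tape tin case
```

```text
3.7 [0.4906 0.2037 0.2944]
box [0.487 0.187 0.048] 0.75 [331. 206.]
tape [ 0.497  0.304 -0.003] 0.95 [239. 239.]
tape [0.503 0.059 0.005] 0.8 [427. 127.]
```

apply_moves(
  series=[
    {"offset": [4, -5, -6], "rot": [0, 0, 0]},
    {"offset": [4, -5, -6], "rot": [0, 0, 0]},
    {"offset": [4, -5, -6], "rot": [0, 0, 0]},
    {"offset": [4, -5, -6], "rot": [0, 0, 0]},
  ],
)

```text
time: 4.3
position: [0.5303, 0.1544, 0.2341]
tool_rot: [0.966, -0.257, -0.001, 0.0]
ft_force: [-0.2, 0.4, 1.2]
grip_width: 0.0869
grip_force: 0.0
```

```bash
python3 w.py w3 box tape tin case; python3 - <<'E'
import cv2,numpy as np
a=cv2.imread('pics/w2.png');b=cv2.imread('pics/w3.png')
cv2.imwrite('pics/w23.png',np.vstack([a[:300],b[:300]]))
E
```

```text
4.35 [0.5304 0.1551 0.235 ]
box [0.484 0.187 0.047] 0.96 [309. 284.]
tape [0.516 0.163 0.027] 0.92 [315. 237.]
tape [0.5   0.057 0.011] 0.67 [419. 194.]
```

View pics/w23.png

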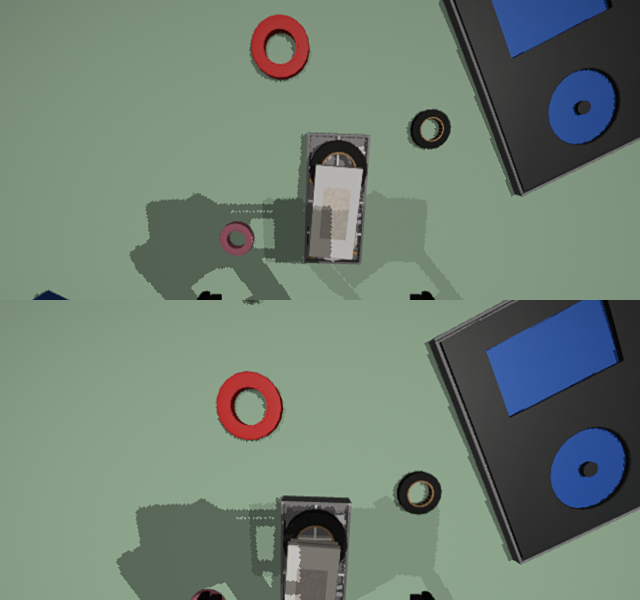

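Both views show the box on top (w2: about x 310–362, y 165–258), the roll ahead of it, and the case underneath. I'll enlarge both for corner pixels.

```bash
python3 - <<'E'
import cv2,numpy as np
a=cv2.imread('pics/w2.png')[120:270,280:390];b=cv2.imread('pics/w3.png')[190:340,260:370]
f=lambda x:cv2.resize(x,None,fx=3.6,fy=3.6,interpolation=cv2.INTER_CUBIC)
cv2.imwrite('pics/z23.png',np.hstack([f(a),f(b)]))
E
```

```text
(no output)
```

View pics/z23.png

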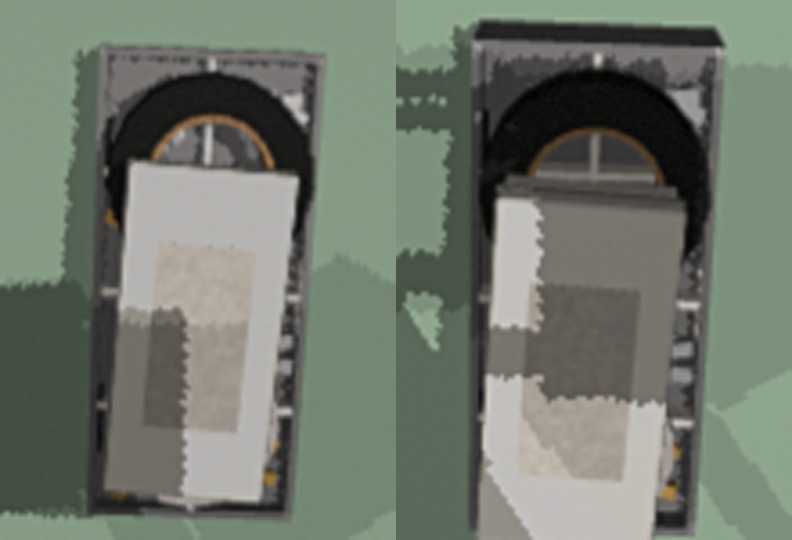

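```bash
python3 - <<'E'
from h import *
import pickle
np.set_printoptions(precision=4,suppress=True)
c2=pickle.load(open('w2.pkl','rb'));c3=pickle.load(open('w3.pkl','rb'))
A=lambda x,y:(280+x/3.6,120+y/3.6); B=lambda x,y:(260+(x-396)/3.6,190+y/3.6)
print('boxtri',tri('w',A(130,165),'w',B(497,197),c2,c3),tri('w',A(298,178),'w',B(686,212),c2,c3))
print('casetri',tri('w',A(102,47),'w',B(474,45),c2,c3),tri('w',A(325,55),'w',B(722,48),c2,c3))
P=np.array([onz('w',A(*p),.073,c2) for p in((130,165),(298,178),(262,500),(105,492))])
print('box c',P.mean(0),[np.linalg.norm(P[i]-P[i-1]) for i in range(4)],np.degrees(np.arctan2(*(P[0]+P[1]-P[2]-P[3])[1::-1])))
C=np.array([onz('w',A(*p),.030,c2) for p in((102,47),(325,55),(293,520),(90,515))])
print('case c',C.mean(0),[np.linalg.norm(C[i]-C[i-1]) for i in range(4)],np.degrees(np.arctan2(*(C[0]+C[1]-C[2]-C[3])[1::-1])))
o=get_obs();print(o['position'])
from scipy.spatial.transform import Rotation as R
print(R.from_quat(o['tool_rot']).as_matrix()[:,0])
E
```

```text
boxtri [0.532  0.1792 0.0694] [0.5077 0.1429 0.0712]
casetri [0.561  0.1714 0.035 ] [0.5282 0.118  0.0293]
box c [0.4833 0.1859 0.073 ] [np.float64(0.08928204355673339), np.float64(0.043575074269481276), np.float64(0.08835832976154458), np.float64(0.04359931904431624)] -34.13892091824312
case c [0.4849 0.1813 0.03  ] [np.float64(0.14001471504605986), np.float64(0.0629893713847603), np.float64(0.13958302730329233), np.float64(0.06331168976108381)] -31.500993556810982
[0.5304 0.156  0.2358]
[ 0.8695 -0.4939  0.0016]
```

Box: centre (0.4835, 0.186), yaw −34°, sides 89×44 mm. The two views put its top at 70–71 mm against 73 mm expected, and the case top at about 32 mm against 30 mm, so both agree.

apply_moves(
  series=[
    {"offset": [-4.7, 3.1, -9], "rot": [0, 0, -4.5]},
    {"offset": [-4.7, 3.1, -9], "rot": [0, 0, -4.5]},
    {"offset": [-4.7, 3.1, -9], "rot": [0, 0, -4.5]},
    {"offset": [-4.7, 3.1, -12], "rot": [0, 0, -4.5]},
    {"offset": [-4.7, 3.1, -14], "rot": [0, 0, -4.5]},
    {"offset": [-4.7, 3.1, -15.3], "rot": [0, 0, -4.5]},
    {"offset": [-4.7, 3.1, -16.2], "rot": [0, 0, -4.5]},
    {"offset": [-4.7, 3.1, -16.2], "rot": [0, 0, -4.5]},
    {"offset": [-4.7, 3.1, -16.2], "rot": [0, 0, -4.5]},
  ],
)

```text
time: 5.45
position: [0.4842, 0.1864, 0.0732]
tool_rot: [0.956, -0.294, 0.001, -0.0]
ft_force: [0.3, 0.7, -0.4]
grip_width: 0.0873
grip_force: 0.0
```

apply_moves(
  series=[
    {"offset": [0, 0, 0], "rot": [0, 0, 0]},
    {"offset": [0, 0, 0], "rot": [0, 0, 0]},
    {"offset": [0, 0, 0], "rot": [0, 0, 0]},
    {"offset": [0, 0, 0], "rot": [0, 0, 0]},
    {"offset": [0, 0, 0], "rot": [0, 0, 0]},
    {"offset": [0, 0, 0], "rot": [0, 0, 0]},
    {"offset": [0, 0, 0], "rot": [0, 0, 0]},
    {"offset": [0, 0, 0], "rot": [0, 0, 0]},
  ],
  hand=0.3,
  newtons=10,
)

```text
time: 6.25
position: [0.4834, 0.1863, 0.0726]
tool_rot: [0.956, -0.294, -0.0, 0.0]
ft_force: [0.4, 0.6, 0.7]
grip_width: 0.0438
grip_force: 10.0
```

Fingers 15 mm thick will not fit between the box and the cut-out's edge, so I regrip 8 mm higher to keep the tips above the foam.

apply_moves(
  series=[
    {"offset": [0, 0, 0], "rot": [0, 0, 0]},
    {"offset": [0, 0, 0], "rot": [0, 0, 0]},
    {"offset": [0, 0, 0], "rot": [0, 0, 0]},
    {"offset": [0, 0, 0], "rot": [0, 0, 0]},
    {"offset": [0, 0, 0.4], "rot": [0, 0, 0]},
    {"offset": [0, 0, 0.8], "rot": [0, 0, 0]},
    {"offset": [0, 0, 0.8], "rot": [0, 0, 0]},
  ],
  hand=0.65,
)

```text
time: 6.95
position: [0.4839, 0.1864, 0.0813]
tool_rot: [0.956, -0.294, 0.001, -0.0]
ft_force: [0.5, -0.1, 0.1]
grip_width: 0.0565
grip_force: 0.0
```

apply_moves(
  series=[
    {"offset": [0, 0, 0], "rot": [0, 0, 0]},
    {"offset": [0, 0, 0], "rot": [0, 0, 0]},
    {"offset": [0, 0, 0], "rot": [0, 0, 0]},
    {"offset": [0, 0, 0], "rot": [0, 0, 0]},
    {"offset": [0, 0, 0], "rot": [0, 0, 0]},
    {"offset": [0, 0, 0], "rot": [0, 0, 0]},
    {"offset": [0, 0, 0.5], "rot": [0, 0, 0]},
    {"offset": [0, 0, 1.5], "rot": [0, 0, 0]},
    {"offset": [0, 0, 3], "rot": [0, 0, 0]},
    {"offset": [0, 0, 5], "rot": [0, 0, 0]},
    {"offset": [0, 0, 7], "rot": [0, 0, 0]},
    {"offset": [0, 0, 7], "rot": [0, 0, 0]},
  ],
  hand=0.3,
  newtons=12,
)

```text
time: 8.15
position: [0.4854, 0.1867, 0.1534]
tool_rot: [0.956, -0.294, 0.003, -0.001]
ft_force: [1.3, 0.5, -1.0]
grip_width: 0.0439
grip_force: 12.0
```

apply_moves(
  series=[
    {"offset": [6.8, -28.4, 0], "rot": [0, 0, -58.3]},
    {"offset": [6.8, -28.4, 0], "rot": [0, 0, -58.3]},
    {"offset": [6.8, -28.4, 0], "rot": [0, 0, -58.3]},
    {"offset": [6.8, -28.4, 0], "rot": [0, 0, -58.3]},
    {"offset": [6.8, -28.4, 0], "rot": [0, 0, -58.3]},
    {"offset": [6.8, -28.4, 0], "rot": [0, 0, -58.3]},
    {"offset": [6.8, -28.4, 0], "rot": [0, 0, -58.3]},
    {"offset": [6.8, -28.4, 0], "rot": [0, 0, -58.3]},
    {"offset": [6.8, -28.4, 0], "rot": [0, 0, -58.3]},
    {"offset": [6.8, -28.4, -3], "rot": [0, 0, -58.3]},
    {"offset": [6.8, -28.4, -6], "rot": [0, 0, -58.3]},
    {"offset": [6.8, -28.4, -8], "rot": [0, 0, -58.3]},
    {"offset": [6.8, -28.4, -9.5], "rot": [0, 0, -58.3]},
    {"offset": [6.8, -28.4, -9.5], "rot": [0, 0, -58.3]},
  ],
)

```text
time: 9.55
position: [0.5494, -0.0956, 0.0534]
tool_rot: [-0.693, 0.721, 0.003, -0.001]
ft_force: [-0.1, 0.8, -0.5]
grip_width: 0.0438
grip_force: 12.0
```

apply_moves(
  series=[
    {"offset": [0, 0, -0.6], "rot": [0, 0, 0]},
    {"offset": [0, 0, -1.1], "rot": [0, 0, 0]},
    {"offset": [0, 0, -1.5], "rot": [0, 0, 0]},
    {"offset": [0, 0, -1.7], "rot": [0, 0, 0]},
    {"offset": [0, 0, -1.7], "rot": [0, 0, 0]},
    {"offset": [0, 0, -1.7], "rot": [0, 0, 0]},
  ],
)

```text
time: 10.15
position: [0.5518, -0.0976, 0.04]
tool_rot: [-0.692, 0.722, -0.001, 0.0]
ft_force: [-1.3, 1.4, 7.1]
grip_width: 0.044
grip_force: 12.0
```

apply_moves(
  series=[
    {"offset": [0, 0, 0.1], "rot": [0, 0, 0]},
    {"offset": [0, 0, 0.1], "rot": [0, 0, 0]},
    {"offset": [0, 0, 0.1], "rot": [0, 0, 0]},
    {"offset": [0, 0, 0.1], "rot": [0, 0, 0]},
    {"offset": [0, 0, 2], "rot": [0, 0, 0]},
    {"offset": [0, 0, 5], "rot": [0, 0, 0]},
    {"offset": [0, 0, 10], "rot": [0, 0, 0]},
    {"offset": [0, 0, 15], "rot": [0, 0, 0]},
    {"offset": [0, 0, 20], "rot": [0, 0, 0]},
    {"offset": [0, 0, 20], "rot": [0, 0, 0]},
    {"offset": [0, 0, 20], "rot": [0, 0, 0]},
  ],
  hand=0.65,
)

```text
time: 11.25
position: [0.5518, -0.0979, 0.2399]
tool_rot: [-0.692, 0.722, -0.001, 0.001]
ft_force: [-1.3, -0.4, -0.3]
grip_width: 0.0562
grip_force: 0.0
```

```bash
python3 w.py w4 box; python3 - <<'E'
from h import *
import pickle
cal=pickle.load(open('w4.pkl','rb')); im=cv2.imread('pics/w4.png')
g=cv2.cvtColor(im,cv2.COLOR_BGR2HSV); m=cv2.inRange(g,(0,0,90),(179,60,255))
u=proj('w',[.552,-.098,.03],cal).round().astype(int); print(u)
x,y=max(u[0]-110,0),max(u[1]-90,0); cv2.imwrite('pics/z4.png',cv2.resize(im[y:y+180,x:x+220],None,fx=3.2,fy=3.2)); print(x,y)
E
```

```text
11.3 [ 0.5507 -0.0975  0.2381]
[316 220]
206 130
```

View pics/z4.png

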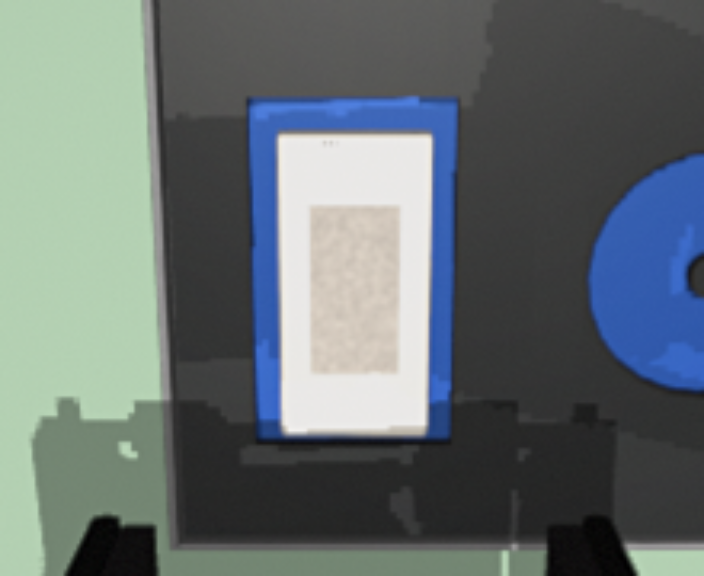

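```bash
python3 - <<'E'
from h import *
import pickle
cal=pickle.load(open('w4.pkl','rb'))
f=lambda L,z:np.mean([onz('w',(206+a/3.2,130+b/3.2),z,cal) for a,b in L],0).round(4)
print(f([(278,132),(433,132),(430,435),(282,435)],.030),f([(248,98),(460,98),(450,442),(258,442)],.012))
E
```

```text
[ 0.5507 -0.0977  0.03  ] [ 0.5512 -0.0972  0.012 ]
```

apply_moves(
  series=[
    {"offset": [-6.6, 28.3, 2], "rot": [0, 0, 60.9]},
    {"offset": [-6.6, 28.3, 2], "rot": [0, 0, 60.9]},
    {"offset": [-6.6, 28.3, 2], "rot": [0, 0, 60.9]},
    {"offset": [-6.6, 28.3, 2], "rot": [0, 0, 60.9]},
    {"offset": [-6.6, 28.3, 2], "rot": [0, 0, 60.9]},
    {"offset": [-6.6, 28.3, 2], "rot": [0, 0, 60.9]},
    {"offset": [-6.6, 28.3, 2], "rot": [0, 0, 60.9]},
    {"offset": [-6.6, 28.3, 2], "rot": [0, 0, 60.9]},
    {"offset": [-6.6, 28.3, 2], "rot": [0, 0, 60.9]},
    {"offset": [-6.6, 28.3, 2], "rot": [0, 0, 60.9]},
    {"offset": [-6.6, 28.3, 2], "rot": [0, 0, 60.9]},
  ],
  hand=1,
)

```text
time: 12.45
position: [0.4856, 0.1843, 0.258]
tool_rot: [0.962, -0.273, -0.0, 0.0]
ft_force: [1.2, 0.5, 0.2]
grip_width: 0.0864
grip_force: 0.0
```

```bash
python3 w.py w5 tape tin case; python3 - <<'E'
from h import *
import pickle
im=cv2.imread('pics/w5.png')
cal=pickle.load(open('w5.pkl','rb'))
u=proj('w',[.485,.182,.03],cal).round().astype(int)
x,y=max(u[0]-85,0),max(u[1]-110,0); cv2.imwrite('pics/z5.png',cv2.resize(im[y:y+200,x:x+170],None,fx=3,fy=3,interpolation=cv2.INTER_CUBIC)); print(x,y)
E
```

```text
12.5 [0.4856 0.1844 0.2582]
tape [0.5   0.06  0.006] 0.97 [415. 133.]
tape [ 0.494  0.308 -0.001] 0.97 [216. 261.]
tin [0.458 0.202 0.028] 0.95 [314. 246.]
case [ 0.482  0.181 -0.001] 0.83 [319. 210.]
232 105
```

View pics/z5.png

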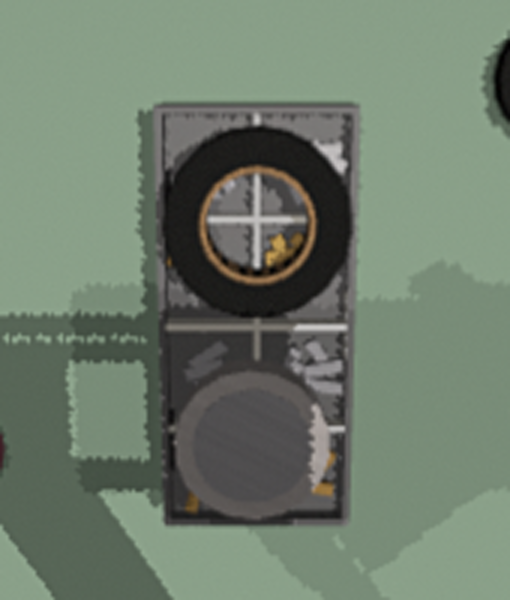

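The box sits within 1 mm of its cut-out's centre. The tape (crop centre about (257,222)) and the tin (about (253,444)) lie on the case, both clear to pick.

```bash
python3 - <<'E'
from h import *
import pickle
cal=pickle.load(open('w5.pkl','rb'))
g=lambda a,b,z:onz('w',(232+a/3,105+b/3),z,cal).round(4)
print('tape',g(257.5,223,.049),'w',np.linalg.norm(g(163,222,.049)-g(351,222,.049)))
print('tin',g(253,444,.049),'w',np.linalg.norm(g(176,444,.049)-g(330,444,.049)))
C=np.array([g(*p,.03) for p in((153,105),(358,105),(349,522),(166,522))])
print('case',C.mean(0),[np.linalg.norm(C[i]-C[i-1]).round(4) for i in range(4)],np.degrees(np.arctan2(*(C[0]+C[1]-C[2]-C[3])[1::-1])))
E
```

```text
tape [0.5163 0.1624 0.049 ] w 0.05675323779309862
tin [0.4572 0.2005 0.049 ] w 0.04931135771807549
case [0.48615 0.18115 0.03   ] [np.float64(0.1388), np.float64(0.0635), np.float64(0.1388), np.float64(0.063)] -31.388476547341728
```

apply_moves(
  series=[
    {"offset": [3.1, -2.3, -10], "rot": [0, 0, 0]},
    {"offset": [3.1, -2.3, -10], "rot": [0, 0, 0]},
    {"offset": [3.1, -2.3, -13], "rot": [0, 0, 0]},
    {"offset": [3.1, -2.3, -16], "rot": [0, 0, 0]},
    {"offset": [3.1, -2.3, -18], "rot": [0, 0, 0]},
    {"offset": [3.1, -2.3, -19.2], "rot": [0, 0, 0]},
    {"offset": [3.1, -2.3, -19.7], "rot": [0, 0, 0]},
    {"offset": [3.1, -2.3, -19.7], "rot": [0, 0, 0]},
    {"offset": [3.1, -2.3, -19.7], "rot": [0, 0, 0]},
  ],
)

```text
time: 13.55
position: [0.5172, 0.1624, 0.0625]
tool_rot: [0.962, -0.272, 0.001, -0.0]
ft_force: [0.2, -0.2, -0.1]
grip_width: 0.0869
grip_force: 0.0
```

apply_moves(
  series=[
    {"offset": [0, 0, 0], "rot": [0, 0, 0]},
    {"offset": [0, 0, 0], "rot": [0, 0, 0]},
    {"offset": [0, 0, 0], "rot": [0, 0, 0]},
    {"offset": [0, 0, 0], "rot": [0, 0, 0]},
    {"offset": [0, 0, 0], "rot": [0, 0, 0]},
    {"offset": [0, 0, 0], "rot": [0, 0, 0]},
    {"offset": [0, 0, 0], "rot": [0, 0, 0]},
    {"offset": [0, 0, 0.5], "rot": [0, 0, 0]},
    {"offset": [0, 0, 1.5], "rot": [0, 0, 0]},
    {"offset": [0, 0, 3], "rot": [0, 0, 0]},
    {"offset": [0, 0, 6], "rot": [0, 0, 0]},
    {"offset": [0, 0, 8], "rot": [0, 0, 0]},
    {"offset": [0, 0, 8], "rot": [0, 0, 0]},
  ],
  hand=0.4,
  newtons=12,
)

```text
time: 14.85
position: [0.5185, 0.1626, 0.1447]
tool_rot: [0.962, -0.272, 0.003, -0.001]
ft_force: [0.3, 0.7, -0.6]
grip_width: 0.0573
grip_force: 12.0
```

apply_moves(
  series=[
    {"offset": [-7.5, -25.5, 0], "rot": [0, 0, -60.9]},
    {"offset": [-7.5, -25.5, 0], "rot": [0, 0, -60.9]},
    {"offset": [-7.5, -25.5, 0], "rot": [0, 0, -60.9]},
    {"offset": [-7.5, -25.5, 0], "rot": [0, 0, -60.9]},
    {"offset": [-7.5, -25.5, 0], "rot": [0, 0, -60.9]},
    {"offset": [-7.5, -25.5, 0], "rot": [0, 0, -60.9]},
    {"offset": [-7.5, -25.5, 0], "rot": [0, 0, -60.9]},
    {"offset": [-7.5, -25.5, 0], "rot": [0, 0, -60.9]},
    {"offset": [-7.5, -25.5, 0], "rot": [0, 0, -60.9]},
    {"offset": [-7.5, -25.5, -3], "rot": [0, 0, -60.9]},
    {"offset": [-7.5, -25.5, -6], "rot": [0, 0, -60.9]},
    {"offset": [-7.5, -25.5, -8], "rot": [0, 0, -60.9]},
    {"offset": [-7.5, -25.5, -8.7], "rot": [0, 0, -60.9]},
    {"offset": [-7.5, -25.5, -8.7], "rot": [0, 0, -60.9]},
    {"offset": [-7.5, -25.5, -8.7], "rot": [0, 0, -60.9]},
  ],
)

```text
time: 16.35
position: [0.4419, -0.0925, 0.055]
tool_rot: [-0.692, 0.722, -0.0, 0.0]
ft_force: [-0.2, 0.1, -0.8]
grip_width: 0.0571
grip_force: 12.0
```

apply_moves(
  series=[
    {"offset": [0, 0, -0.6], "rot": [0, 0, 0]},
    {"offset": [0, 0, -1.1], "rot": [0, 0, 0]},
    {"offset": [0, 0, -1.5], "rot": [0, 0, 0]},
    {"offset": [0, 0, -1.6], "rot": [0, 0, 0]},
    {"offset": [0, 0, -1.6], "rot": [0, 0, 0]},
    {"offset": [0, 0, -1.6], "rot": [0, 0, 0]},
  ],
)

```text
time: 16.95
position: [0.4417, -0.0928, 0.0394]
tool_rot: [-0.692, 0.722, -0.001, 0.0]
ft_force: [-0.5, 0.6, 9.6]
grip_width: 0.0572
grip_force: 12.0
```

apply_moves(
  series=[
    {"offset": [0, 0, 0.1], "rot": [0, 0, 0]},
    {"offset": [0, 0, 0.1], "rot": [0, 0, 0]},
    {"offset": [0, 0, 0.1], "rot": [0, 0, 0]},
    {"offset": [0, 0, 0.1], "rot": [0, 0, 0]},
    {"offset": [0, 0, 2], "rot": [0, 0, 0]},
    {"offset": [0, 0, 5], "rot": [0, 0, 0]},
    {"offset": [0, 0, 10], "rot": [0, 0, 0]},
    {"offset": [0, 0, 15], "rot": [0, 0, 0]},
    {"offset": [0, 0, 20], "rot": [0, 0, 0]},
    {"offset": [0, 0, 20], "rot": [0, 0, 0]},
    {"offset": [0, 0, 20], "rot": [0, 0, 0]},
  ],
  hand=0.8,
)

```text
time: 18.05
position: [0.4417, -0.0928, 0.2394]
tool_rot: [-0.692, 0.722, -0.001, 0.0]
ft_force: [0.3, -0.3, -0.9]
grip_width: 0.0693
grip_force: 0.0
```

```bash
python3 w.py w6 tape box
```

```text
18.1 [ 0.4407 -0.0923  0.238 ]
tape [ 0.443 -0.091  0.004] 0.81 [315. 216.]
box [ 0.553 -0.098  0.009] 0.82 [203. 215.]
```

View pics/w6.png

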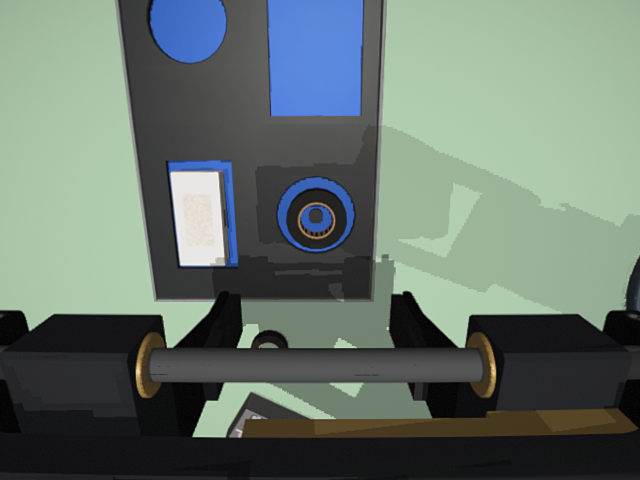

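The tape lies flat at (316,216), with the stub inside its core; the box is still in place at (200,215). Tin next.

apply_moves(
  series=[
    {"offset": [1.6, 29.3, -8], "rot": [0, 0, 60.9]},
    {"offset": [1.6, 29.3, -8], "rot": [0, 0, 60.9]},
    {"offset": [1.6, 29.3, -8], "rot": [0, 0, 60.9]},
    {"offset": [1.6, 29.3, -8], "rot": [0, 0, 60.9]},
    {"offset": [1.6, 29.3, -8], "rot": [0, 0, 60.9]},
    {"offset": [1.6, 29.3, -8], "rot": [0, 0, 60.9]},
    {"offset": [1.6, 29.3, -8], "rot": [0, 0, 60.9]},
    {"offset": [1.6, 29.3, -8], "rot": [0, 0, 60.9]},
    {"offset": [1.6, 29.3, -8], "rot": [0, 0, 60.9]},
    {"offset": [1.6, 29.3, -11], "rot": [0, 0, 60.9]},
    {"offset": [1.6, 29.3, -14], "rot": [0, 0, 60.9]},
    {"offset": [1.6, 29.3, -16], "rot": [0, 0, 60.9]},
    {"offset": [1.6, 29.3, -17.2], "rot": [0, 0, 60.9]},
    {"offset": [1.6, 29.3, -17.7], "rot": [0, 0, 60.9]},
    {"offset": [1.6, 29.3, -17.7], "rot": [0, 0, 60.9]},
    {"offset": [1.6, 29.3, -17.7], "rot": [0, 0, 60.9]},
  ],
  hand=1,
)

```text
time: 19.8
position: [0.458, 0.2001, 0.0622]
tool_rot: [0.962, -0.272, 0.001, -0.0]
ft_force: [0.2, 0.2, -0.5]
grip_width: 0.0868
grip_force: 0.0
```

apply_moves(
  series=[
    {"offset": [0, 0, 0], "rot": [0, 0, 0]},
    {"offset": [0, 0, 0], "rot": [0, 0, 0]},
    {"offset": [0, 0, 0], "rot": [0, 0, 0]},
    {"offset": [0, 0, 0], "rot": [0, 0, 0]},
    {"offset": [0, 0, 0], "rot": [0, 0, 0]},
    {"offset": [0, 0, 0], "rot": [0, 0, 0]},
    {"offset": [0, 0, 0], "rot": [0, 0, 0]},
    {"offset": [0, 0, 0], "rot": [0, 0, 0]},
    {"offset": [0, 0, 0.5], "rot": [0, 0, 0]},
    {"offset": [0, 0, 1.5], "rot": [0, 0, 0]},
    {"offset": [0, 0, 3], "rot": [0, 0, 0]},
    {"offset": [0, 0, 6], "rot": [0, 0, 0]},
    {"offset": [0, 0, 8], "rot": [0, 0, 0]},
    {"offset": [0, 0, 8], "rot": [0, 0, 0]},
  ],
  hand=0.3,
  newtons=12,
)

```text
time: 21.2
position: [0.4593, 0.2008, 0.1446]
tool_rot: [0.962, -0.272, 0.003, -0.002]
ft_force: [1.0, 0.6, -1.1]
grip_width: 0.0494
grip_force: 12.0
```

apply_moves(
  series=[
    {"offset": [8.7, -47.1, 0], "rot": [0, 0, -60.9]},
    {"offset": [8.7, -47.1, 0], "rot": [0, 0, -60.9]},
    {"offset": [8.7, -47.1, 0], "rot": [0, 0, -60.9]},
    {"offset": [8.7, -47.1, 0], "rot": [0, 0, -60.9]},
    {"offset": [8.7, -47.1, 0], "rot": [0, 0, -60.9]},
    {"offset": [8.7, -47.1, 0], "rot": [0, 0, -60.9]},
    {"offset": [8.7, -47.1, 0], "rot": [0, 0, -60.9]},
    {"offset": [8.7, -47.1, 0], "rot": [0, 0, -60.9]},
    {"offset": [8.7, -47.1, 0], "rot": [0, 0, -60.9]},
    {"offset": [8.7, -47.1, 0], "rot": [0, 0, -60.9]},
    {"offset": [8.7, -47.1, 0], "rot": [0, 0, -60.9]},
    {"offset": [8.7, -47.1, 0], "rot": [0, 0, -60.9]},
    {"offset": [8.7, -47.1, -3], "rot": [0, 0, -60.9]},
    {"offset": [8.7, -47.1, -6], "rot": [0, 0, -60.9]},
    {"offset": [8.7, -47.1, -8], "rot": [0, 0, -60.9]},
    {"offset": [8.7, -47.1, -8.7], "rot": [0, 0, -60.9]},
    {"offset": [8.7, -47.1, -8.7], "rot": [0, 0, -60.9]},
    {"offset": [8.7, -47.1, -8.7], "rot": [0, 0, -60.9]},
  ],
)

```text
time: 23.0
position: [0.5448, -0.2702, 0.0553]
tool_rot: [-0.692, 0.722, -0.0, 0.0]
ft_force: [-0.2, -0.1, -0.3]
grip_width: 0.0493
grip_force: 12.0
```

apply_moves(
  series=[
    {"offset": [0, 0, -0.6], "rot": [0, 0, 0]},
    {"offset": [0, 0, -1.1], "rot": [0, 0, 0]},
    {"offset": [0, 0, -1.4], "rot": [0, 0, 0]},
    {"offset": [0, 0, -1.5], "rot": [0, 0, 0]},
    {"offset": [0, 0, -1.5], "rot": [0, 0, 0]},
    {"offset": [0, 0, -1.5], "rot": [0, 0, 0]},
  ],
)

```text
time: 23.6
position: [0.5444, -0.2707, 0.0404]
tool_rot: [-0.692, 0.722, -0.0, 0.0]
ft_force: [-1.1, 1.7, 5.4]
grip_width: 0.0498
grip_force: 12.0
```

apply_moves(
  series=[
    {"offset": [0, 0, 0], "rot": [0, 0, 0]},
    {"offset": [0, 0, 0], "rot": [0, 0, 0]},
    {"offset": [0, 0, 0], "rot": [0, 0, 0]},
    {"offset": [0, 0, 0], "rot": [0, 0, 0]},
    {"offset": [0, 0, 2], "rot": [0, 0, 0]},
    {"offset": [0, 0, 5], "rot": [0, 0, 0]},
    {"offset": [0, 0, 10], "rot": [0, 0, 0]},
    {"offset": [0, 0, 15], "rot": [0, 0, 0]},
    {"offset": [0, 0, 20], "rot": [0, 0, 0]},
    {"offset": [0, 0, 20], "rot": [0, 0, 0]},
  ],
  hand=0.7,
)

```text
time: 24.6
position: [0.5484, -0.2735, 0.2476]
tool_rot: [-0.692, 0.722, -0.008, 0.001]
ft_force: [1.2, -1.1, 0.6]
grip_width: 0.0606
grip_force: 0.0
```

apply_moves(
  series=[
    {"offset": [-5.8, 45.2, 2], "rot": [0, 0, 60.9]},
    {"offset": [-5.8, 45.2, 2], "rot": [0, 0, 60.9]},
    {"offset": [-5.8, 45.2, 2], "rot": [0, 0, 60.9]},
    {"offset": [-5.8, 45.2, 2], "rot": [0, 0, 60.9]},
    {"offset": [-5.8, 45.2, 2], "rot": [0, 0, 60.9]},
    {"offset": [-5.8, 45.2, 2], "rot": [0, 0, 60.9]},
    {"offset": [-5.8, 45.2, 2], "rot": [0, 0, 60.9]},
    {"offset": [-5.8, 45.2, 2], "rot": [0, 0, 60.9]},
    {"offset": [-5.8, 45.2, 2], "rot": [0, 0, 60.9]},
    {"offset": [-5.8, 45.2, 2], "rot": [0, 0, 60.9]},
    {"offset": [-5.8, 45.2, 2], "rot": [0, 0, 60.9]},
    {"offset": [-5.8, 45.2, 2], "rot": [0, 0, 60.9]},
  ],
  hand=1,
)

```text
time: 25.8
position: [0.4864, 0.1804, 0.259]
tool_rot: [0.962, -0.272, -0.0, 0.001]
ft_force: [-0.5, 0.1, -0.3]
grip_width: 0.0873
grip_force: 0.0
```

```bash
python3 w.py w7 case; python3 - <<'E'
from h import *
im=cv2.imread('pics/w7.png'); y,x=100,230
cv2.imwrite('pics/z7.png',cv2.resize(im[y:y+200,x:x+180],None,fx=3,fy=3,interpolation=cv2.INTER_CUBIC))
E
```

```text
25.85 [0.4866 0.1799 0.2591]
case [0.484 0.18  0.002] 0.59 [316. 212.]
```

View pics/z7.png

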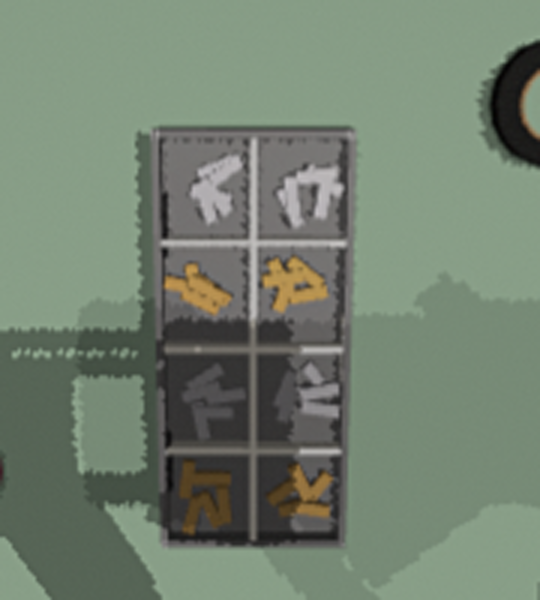

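The case stands alone, with corners near (152,128), (357,129), (346,545) and (163,545) in the crop.

```bash
python3 - <<'E'
from h import *
import pickle
cal=pickle.load(open('w7.pkl','rb'))
C=np.array([onz('w',(230+a/3,100+b/3),.03,cal) for a,b in((152,128),(357,129),(346,545),(163,545))])
print('case',C.mean(0),[np.linalg.norm(C[i]-C[i-1]).round(4) for i in range(4)],np.degrees(np.arctan2(*(C[0]+C[1]-C[2]-C[3])[1::-1])))
print(get_obs()['position'])
E
```

```text
case [0.48582854 0.18086401 0.03      ] [np.float64(0.1397), np.float64(0.0637), np.float64(0.1394), np.float64(0.0634)] -31.618717713066566
[0.48671157 0.17970267 0.25917638]
```

apply_moves(
  series=[
    {"offset": [0, 0, -5], "rot": [0, 0, 0]},
    {"offset": [0, 0, -10], "rot": [0, 0, 0]},
    {"offset": [0, 0, -14], "rot": [0, 0, 0]},
    {"offset": [0, 0, -18], "rot": [0, 0, 0]},
    {"offset": [0, 0, -20.5], "rot": [0, 0, 0]},
    {"offset": [0, 0, -22], "rot": [0, 0, 0]},
    {"offset": [0, 0, -22.8], "rot": [0, 0, 0]},
    {"offset": [0, 0, -22.8], "rot": [0, 0, 0]},
    {"offset": [0, 0, -22.8], "rot": [0, 0, 0]},
  ],
)

```text
time: 26.8
position: [0.4871, 0.1807, 0.0321]
tool_rot: [0.962, -0.273, 0.0, -0.0]
ft_force: [-1.1, 0.9, 0.0]
grip_width: 0.0868
grip_force: 0.0
```

apply_moves(
  series=[
    {"offset": [0, 0, 0], "rot": [0, 0, 0]},
    {"offset": [0, 0, 0], "rot": [0, 0, 0]},
    {"offset": [0, 0, 0], "rot": [0, 0, 0]},
    {"offset": [0, 0, 0], "rot": [0, 0, 0]},
    {"offset": [0, 0, 0], "rot": [0, 0, 0]},
    {"offset": [0, 0, 0], "rot": [0, 0, 0]},
    {"offset": [0, 0, 0.5], "rot": [0, 0, 0]},
    {"offset": [0, 0, 1.5], "rot": [0, 0, 0]},
    {"offset": [0, 0, 3], "rot": [0, 0, 0]},
    {"offset": [0, 0, 6], "rot": [0, 0, 0]},
    {"offset": [0, 0, 9], "rot": [0, 0, 0]},
    {"offset": [0, 0, 11], "rot": [0, 0, 0]},
    {"offset": [0, 0, 11], "rot": [0, 0, 0]},
  ],
  hand=0.5,
  newtons=28,
)

```text
time: 28.1
position: [0.4882, 0.1817, 0.1445]
tool_rot: [0.962, -0.272, 0.003, -0.001]
ft_force: [0.9, -0.0, -0.5]
grip_width: 0.064
grip_force: 28.0
```

apply_moves(
  series=[
    {"offset": [-5.2, -44.7, 0], "rot": [0, 0, -60.9]},
    {"offset": [-5.2, -44.7, 0], "rot": [0, 0, -60.9]},
    {"offset": [-5.2, -44.7, 0], "rot": [0, 0, -60.9]},
    {"offset": [-5.2, -44.7, 0], "rot": [0, 0, -60.9]},
    {"offset": [-5.2, -44.7, 0], "rot": [0, 0, -60.9]},
    {"offset": [-5.2, -44.7, 0], "rot": [0, 0, -60.9]},
    {"offset": [-5.2, -44.7, 0], "rot": [0, 0, -60.9]},
    {"offset": [-5.2, -44.7, 0], "rot": [0, 0, -60.9]},
    {"offset": [-5.2, -44.7, 0], "rot": [0, 0, -60.9]},
    {"offset": [-5.2, -44.7, 0], "rot": [0, 0, -60.9]},
    {"offset": [-5.2, -44.7, 0], "rot": [0, 0, -60.9]},
    {"offset": [-5.2, -44.7, 0], "rot": [0, 0, -60.9]},
    {"offset": [-5.2, -44.7, -3], "rot": [0, 0, -60.9]},
    {"offset": [-5.2, -44.7, -6], "rot": [0, 0, -60.9]},
    {"offset": [-5.2, -44.7, -8], "rot": [0, 0, -60.9]},
    {"offset": [-5.2, -44.7, -8.7], "rot": [0, 0, -60.9]},
    {"offset": [-5.2, -44.7, -8.7], "rot": [0, 0, -60.9]},
    {"offset": [-5.2, -44.7, -8.7], "rot": [0, 0, -60.9]},
  ],
)

```text
time: 29.9
position: [0.4349, -0.2652, 0.0551]
tool_rot: [-0.692, 0.722, -0.0, 0.0]
ft_force: [-0.1, 0.0, -0.9]
grip_width: 0.064
grip_force: 28.0
```

apply_moves(
  series=[
    {"offset": [0, 0, -0.6], "rot": [0, 0, 0]},
    {"offset": [0, 0, -1.1], "rot": [0, 0, 0]},
    {"offset": [0, 0, -1.4], "rot": [0, 0, 0]},
    {"offset": [0, 0, -1.5], "rot": [0, 0, 0]},
    {"offset": [0, 0, -1.5], "rot": [0, 0, 0]},
    {"offset": [0, 0, -1.5], "rot": [0, 0, 0]},
  ],
)

```text
time: 30.5
position: [0.4345, -0.2658, 0.041]
tool_rot: [-0.692, 0.722, -0.0, 0.0]
ft_force: [-0.6, 1.1, 11.0]
grip_width: 0.0637
grip_force: 28.0
```

apply_moves(
  series=[
    {"offset": [0, 0, 0.1], "rot": [0, 0, 0]},
    {"offset": [0, 0, 0.1], "rot": [0, 0, 0]},
    {"offset": [0, 0, 0.1], "rot": [0, 0, 0]},
    {"offset": [0, 0, 0.1], "rot": [0, 0, 0]},
    {"offset": [0, 0, 2], "rot": [0, 0, 0]},
    {"offset": [0, 0, 5], "rot": [0, 0, 0]},
    {"offset": [0, 0, 10], "rot": [0, 0, 0]},
    {"offset": [2, 5, 15], "rot": [0, 0, 0]},
    {"offset": [5, 9, 20], "rot": [0, 0, 0]},
    {"offset": [5, 11, 25], "rot": [0, 0, 0]},
    {"offset": [5, 11, 25], "rot": [0, 0, 0]},
    {"offset": [5, 11, 25], "rot": [0, 0, 0]},
  ],
  hand=0.83,
)

```text
time: 31.7
position: [0.4877, -0.1547, 0.2949]
tool_rot: [-0.693, 0.721, -0.005, 0.002]
ft_force: [-0.1, 0.0, 0.0]
grip_width: 0.072
grip_force: 0.0
```

```bash
python3 w.py w8 case tin tape box; python3 tray.py w9
```

```text
31.75 [ 0.486  -0.1551  0.2921]
case [ 0.433 -0.264  0.012] 0.77 [367. 100.]
tin [ 0.545 -0.268  0.011] 0.79 [259. 101.]
tape [0.646 0.152 0.004] 0.94 [213. 426.]
tape [ 0.439 -0.089  0.   ] 0.93 [361. 257.]
box [ 0.55  -0.098  0.01 ] 0.89 [267. 255.]
box [ 0.442 -0.093  0.005] 0.74 [359. 255.]
32.0 [ 0.48331029 -0.15588028  0.28779709]
[442.4 -93.6] [76.8 71.8] 14.7 ell [441.5 -90.6] [352. 254.]
[553.1 -96.1] [108.6  62.8] 88.0 ell [553.7 -93.3] [257. 248.]
[ 545.8 -270. ] [68.4 68.2] 83.4 ell [ 546.1 -270.2] [249.  97.]
[ 434.3 -265.4] [160.   82.7] 87.5 ell [ 434.7 -266. ] [357.  92.]
```

View pics/w8.png

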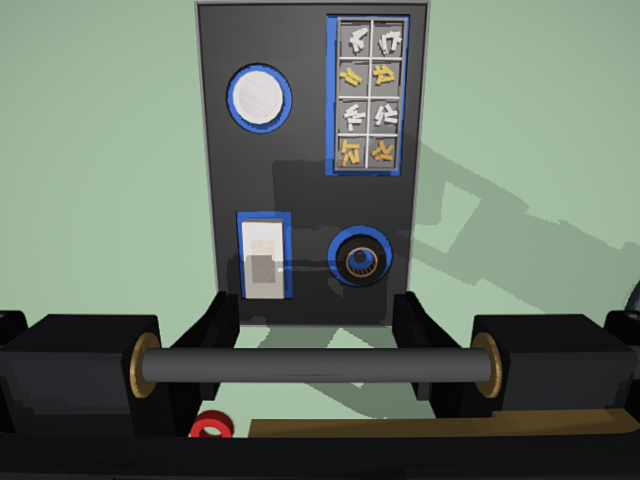

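All four pieces lie flat in their cut-outs: tin (259,98), case (368,95), box (263,258) and tape (360,256). Blue shows around each one, and the networks' centres are within 5 mm of the inserts.

```bash
python3 -c "
from rig import hand_in
print(hand_in())"
```

```text
the job is handed in; nothing more can be done
None
```

The box, tape, tin and case are each laid flat in their own cut-outs, each within about 5 mm of centre in the last wrist picture, and the job was handed in at about 32 s; no verdict came back.

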